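# Turn over a mixing box and load the enlarger head

## Task

Of the two black light-mixing boxes on the bench, one lies upside down, with its recessed white window on top. Turn that one over without letting it tumble or fall over, and set it window down in the empty shallow bay of the enlarger head, flat on the bay floor inside the rim. Leave the other box and everything else on the bench where they are.

Things in the scene. Friction and masses are not known exactly. Their poses are not given: they have to be found in the camera images.
- box_over_center (a point): Centre (half-way up) of the black box that lies upside down: a rigid block 66 mm long (own x), 48 wide (own y), 42 high (own z), 0.1 to 0.2 kg, flat sides and ends. Own z points out of its window face (white window sunk 6 mm in a frame): up at the start, to be down at the end. Two ribs on the closed face count in the 42 mm. It stands steadily on a 48 x 42 mm end; the two ends are alike.
- box_right_center (a point): Centre of the other, same box, lying the right way up (own z, out of its window, points down; ribbed closed face on top): leave it alone. The two boxes lie on the table at the robot's left, 0.1 m or more apart, either one nearer the middle.
- bay_floor (a point): Centre of the bay's floor, 12 mm above the table, on the head's fixed grey base plate at the robot's right. The bay is 59 mm (own x) by 77 mm (own y) inside, with an aluminium rim 6 mm high, 5 mm thick. A blue lamp house, 0.1 m high, stands on the plate from 0.14 m along own +x. The plate reaches 75 mm to either side in own y, 80 mm in own -x.
- mat_top (a point): Centre of the upper face, 3 mm above the table, of a fixed grey rubber mat 150 mm (own x) by 120 mm (own y), kept clear, between the boxes and the head: room to stand the box on its end for a new grasp.

How it is judged:
On the way:
1. the upside-down box is turned window down (angle between box_over_center's own z axis and vertical above 2.75 rad), for 0.1 s.
At the end, for the whole second after the job is handed in: The box lies window down (within 0.1 rad) flat on the bay floor, inside the rim: its centre within 10 mm of the bay's centre sideways and 18 to 23.5 mm above the bay floor, its long side along the bay's (within 0.2 rad), at rest (angle between box_over_center's own z axis and vertical above 3.04 rad and horizontal distance between box_over_center and bay_floor below 0.01 m and z of box_over_center in the frame of bay_floor between 0.018 and 0.0235 m and angle between the x axis of box_over_center and the y axis of bay_floor, either way round below 0.2 rad and linear speed of box_over below 0.02 m/s and angular speed of box_over below 0.2 rad/s); the robot touches nothing.
It fails at once if the box tumbles or falls over (turns faster than 10 rad/s) (angular speed of box_over above 10 rad/s).
It fails at once if the other box is moved by more than 15 mm or tipped (distance of box_right_center from where it was at the start of the episode above 0.015 m or angle between box_right_center's own z axis and vertical below 2.8 rad).
It fails at once if something else on the bench is moved by more than 25 mm (distance of any of neg_carrier, brush, film_can, lens_cap, loupe, bottle_a, bottle_b, beaker from where it was at the start of the episode above 0.025 m).
It also fails if it takes over 48 s, if anything falls off the work surface, if the arm or the gripper's body presses on something with over 40 N, if the wrist force passes 120 N, or if a joint passes its speed limit or range.

## Robot

A 7-joint arm with a two-finger parallel gripper is mounted at the origin on the work surface. World frame = base frame: x ahead of the robot, y to its left, z up, the work surface at z = 0. Lengths are in m, angles in rad, forces in N, time in s.
With the tool pointing down it reaches from about 0.425 to 0.875 m from the base axis. Payload 4.7 kg.
Tool frame: the origin (TCP) lies midway between the tips of the shut fingers; the grasp point (between the pads) lies 19 mm behind it (ctrl.grip_point_offset is the distance from the TCP to the grasp point, in m); z points along the fingers, y is the line along which they close (so a half turn about z gives the same grasp; the last joint's range is limited). The gripper opens to 87 mm and grips with 3 to 60 N. Pads are 19 mm wide; open, the fingers measure 117 mm over their backs; the gripper's body (75 mm by 190 mm) begins 51 mm behind the grasp point.
Start: joints at [1.144, 0.321, -0.07, 1.45, 0.023, 1.371, -0.057], TCP at [0.277, -0.588, 0.223] pointing down, gripper open.
Joint ranges: [-2.86, 2.86], [-0.3, 2.09], [-1.38, 1.24], [0.06, 2.45], [-1.56, 4.7], [0.09, 2.05], [-2.69, 2.69]. Speed limits (rad/s): [2.57, 2.57, 3.14, 3.14, 3.14, 3.14, 3.14].

## Interface

Orientations are given as a rotation vector (axis times angle).
In Python, from bench import ctrl gives the robot as it stands. The module is installed in compiled form; this text tells all that it offers.
- The arm moves only by the shell command python3 -m handwheel 'ROWS' [OPENING] [FORCE]. ROWS is JSON, a list of rows, each an object of numbers: "x", "y", "z": the shift along the tool's x, y, z in m; "wx", "wy", "wz": the turn, a rotation vector about the tool's x, y, z in degrees. A call has 1 to 10 rows; each row is the pose to reach, as a shift and turn from the pose commanded when the call began, along the tool's axes at that moment; what a row does not reach only later rows make up. A row lasts 1/12 s, in which the tool goes at most 41.7 mm and 7.16 degrees, less where a joint would pass 70% of its speed; a pose out of reach is approached as far as the arm can. A call with a gripper value outside its range is refused whole. OPENING is the finger opening in m, from 0 to 0.087, set as the call begins (- or left out, the last holds). The fingers move at their own pace and stop on an object; FORCE is the grip in N (left out, the last holds). Time passes only in rows, so rows that repeat a pose let the fingers close. It gives the time, the measured TCP pose, the force, the opening and the grip force at its end, in the units of the state.
- ctrl.get_state(): the state, without advancing time (a new reading comes with each control period).
- ctrl.get_image(name): name is "scene" or "side" or "wrist"; returns a dict with "image" (420x560x3 uint8, red, green, blue), "K" (3x3 intrinsics, pixels), "world_to_cam" (4x4, takes a point from world to camera coordinates); the wrist camera has in their place "hand_eye" (4x4, takes a point from camera to tool coordinates, whose origin is the TCP and whose axes are the flange's). Camera axes: x right, y down, z forward; pixel columns grow to the right and rows downward; lengths in m; the calibration is good to about 2 mm. A picture is of the moment at which its call begins: read the wrist's pose just before it. There is no depth.
- ctrl.close_job(): hands the job in; it is judged then, once.
The state is a dict: "time": time; "joint_positions": joint angles; "qd": joint speeds; "joint_torque": joint torques, N m; "position": TCP position; "tool_rot": TCP orientation; "ft_force": force on the tool from outside, world axes, zero at the start; "torque": the same for the moment, N m; "grip_width": opening from 0.0 (shut) to 1.0 (fully open); "grip_force": force on a finger pad.
Only numpy, scipy, OpenCV 4.12 (cv2) and the standard library are available. Lean on these libraries where they do the work, as an engineer would, in place of code of your own. Each camera call takes 0.05 s, during which the arm holds its last target. There are 200 camera calls.

## Working session

There is one attempt and no reset: what is moved stays moved. The work goes in short steps, Python scripts to look and compute and a shell command to move; the robot and the scene stay as the last step left them, time stands still between calls to the robot, and variables do not carry over. Pictures are saved under pics/ and viewed, at most 12 in all, crops included, and the job is handed in when it is done.

```bash
mkdir -p pics; python3 - <<'E'
from bench import ctrl
import cv2,numpy as np
print(ctrl.get_state())
a=[ctrl.get_image(n) for n in("scene","side")]
for n,d in zip(("scene","side"),a):
    cv2.imwrite(f"pics/{n}0.png",d["image"][:,:,::-1]); print(n,d["K"].tolist(),np.round(d["world_to_cam"],4).tolist())
w=ctrl.get_image("wrist");print(w["K"].tolist(),np.round(w["hand_eye"],4).tolist())
E
```

```text
{'time': 0.0, 'joint_positions': array([ 1.1440997 ,  0.32177052, -0.07006668,  1.45173567,  0.02261405,
        1.3707657 , -0.05690059]), 'qd': array([-1.47659373e-03, -4.66277960e-04,  5.67240932e-04, -7.41604376e-05,
       -1.42109002e-03, -8.91166517e-05, -4.77440188e-04]), 'joint_torque': array([-1.58591829e-04, -4.91292894e+01, -4.04268745e-01, -3.12525451e+01,
       -6.39376324e-02,  4.37380420e-02,  1.98703301e-04]), 'position': array([ 0.27702558, -0.58738086,  0.221465  ]), 'tool_rot': array([-3.06381996e+00, -6.86438482e-01,  8.32291791e-04]), 'ft_force': array([ 0.26941748,  0.27002931, -0.51439755]), 'torque': array([-0.00502804,  0.02085151,  0.05598595]), 'grip_force': 0.0, 'grip_width': 0.9988824662301811}
scene [[419.99593121827695, 0.0, 281.9004337159763], [0.0, 419.99593121827695, 207.23574243911543], [0.0, 0.0, 1.0]] [[-0.8317, 0.5552, -0.0021, 0.4339], [0.3148, 0.4684, -0.8255, -0.1018], [-0.4573, -0.6873, -0.5644, 1.1563], [0.0, 0.0, 0.0, 1.0]]
side [[483.07636825337516, 0.0, 279.5163967369112], [0.0, 483.07636825337516, 201.82581977093542], [0.0, 0.0, 1.0]] [[-0.8973, -0.4413, -0.0054, 0.473], [-0.2578, 0.534, -0.8053, 0.1725], [0.3582, -0.7212, -0.5929, 0.9812], [0.0, 0.0, 0.0, 1.0]]
[[349.71747208760075, 0.0, 274.86926294724503], [0.0, 349.71747208760075, 211.01897154372017], [0.0, 0.0, 1.0]] [[0.0006, -0.9699, -0.2436, 0.0661], [1.0, 0.0004, 0.001, 0.0008], [-0.0009, -0.2436, 0.9699, -0.162], [0.0, 0.0, 0.0, 1.0]]
```

View pics/scene0.png

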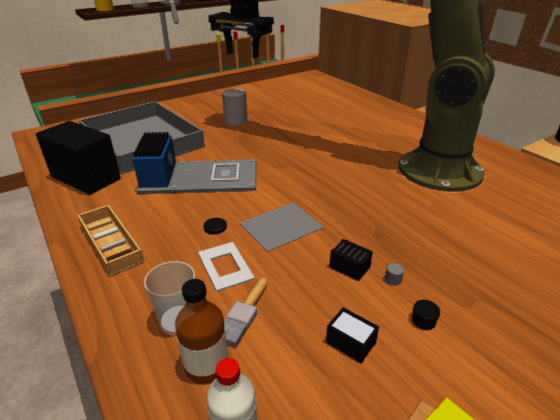

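View pics/side0.png

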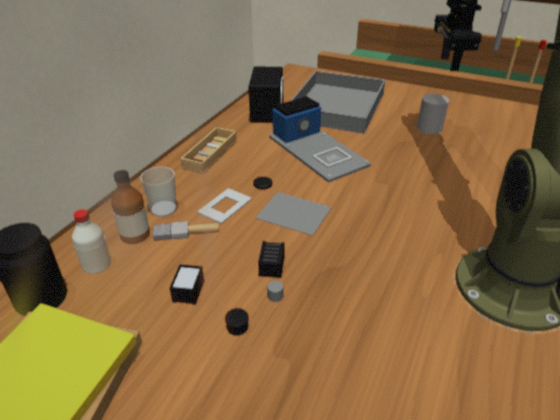

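```bash
cat > h.py <<'E'
from bench import ctrl
import cv2,numpy as np
from scipy.spatial.transform import Rotation as R
def shot(n):
    s=ctrl.get_state(); d=ctrl.get_image(n)
    if n=="wrist":
        T=np.eye(4);T[:3,:3]=R.from_rotvec(s["tool_rot"]).as_matrix();T[:3,3]=s["position"]
        d["c2w"]=T@d["hand_eye"]
    else: d["c2w"]=np.linalg.inv(d["world_to_cam"])
    d["hsv"]=cv2.cvtColor(d["image"],cv2.COLOR_RGB2HSV); return d
def cast(d,uv,z):
    r=np.c_[np.atleast_2d(uv),np.ones(len(np.atleast_2d(uv)))]@np.linalg.inv(d["K"]).T@d["c2w"][:3,:3].T
    o=d["c2w"][:3,3]; return (o+r*((z-o[2])/r[:,2])[:,None])[:,:2]
def quad(mask,near,r=60):
    """min-area rect corners of the blob whose centre is nearest to pixel near"""
    cs=[c for c in cv2.findContours(mask.astype(np.uint8),0,2)[0] if cv2.contourArea(c)>60]
    c=min(cs,key=lambda c:np.hypot(*(c.reshape(-1,2).mean(0)-near)))
    return c.reshape(-1,2).astype(float)
def rect(P):
    """world min-area rect: centre, sizes, yaw deg of the long side"""
    c,(a,b),t=cv2.minAreaRect((P*1000).astype(np.float32))
    if a<b:a,b,t=b,a,t+90
    return np.round(np.array(c)/1000,4),round(a,1),round(b,1),round((t+90)%180-90,1)
def tool():
    s=ctrl.get_state();return s["position"],R.from_rotvec(s["tool_rot"]).as_matrix()
E
python3 - <<'E'
from h import *
for n,win,blk,mat,bay,lamp in(("scene",(353,328),(351,258),(282,226),(226,172),(155,160)),("side",(187,279),(271,258),(293,212),(332,156),(297,120))):
    d=shot(n);h=d["hsv"];H,S,V=h[...,0],h[...,1],h[...,2]
    print(n)
    w=quad((S<60)&(V>150),win);print("window",rect(cast(d,w,.036)))
    m=quad((S<60)&(V>60)&(V<150),mat);print("mat",rect(cast(d,m,.003)))
    print("rightbox~",cast(d,blk,.035),"bay",cast(d,bay,.012))
    x,y=bay;print(np.round(h[y-12:y+13:3,x,:],0).tolist())
    for nm,p,z in (("winc",win,.036),("matc",mat,.003)):print(nm,cast(d,p,z))
    cv2.imwrite(f"pics/{n}bay.png",cv2.resize(d["image"][y-60:y+60,x-90:x+60,::-1],None,fx=4,fy=4,interpolation=2))
    cv2.imwrite(f"pics/{n}.png",d["image"][:,:,::-1])
E
```

```text
scene
window (array([0.583 , 0.2943]), 56.1, 35.5, -71.5)
mat (array([ 0.5031, -0.0318]), 147.0, 118.4, 0.1)
rightbox~ [[0.47446679 0.16775833]] bay [[ 0.50150279 -0.30022354]]
[[12, 103, 144], [12, 17, 148], [13, 20, 116], [15, 8, 128], [0, 4, 145], [10, 5, 151], [16, 18, 157], [17, 23, 102], [18, 11, 121]]
winc [[0.58414787 0.29652065]]
matc [[ 0.50395407 -0.02612151]]
side
window (array([0.5883, 0.2952]), 53.2, 37.1, -71.6)
mat (array([ 0.5032, -0.0291]), 149.1, 119.6, 0.0)
rightbox~ [[0.4623929  0.17122677]] bay [[ 0.50969547 -0.30331346]]
[[68, 8, 132], [40, 5, 141], [30, 6, 131], [66, 9, 136], [100, 10, 156], [94, 12, 150], [70, 5, 150], [38, 8, 131], [60, 6, 137]]
winc [[0.5837341  0.29834118]]
matc [[ 0.50440193 -0.02852045]]
```

View pics/scenebay.png

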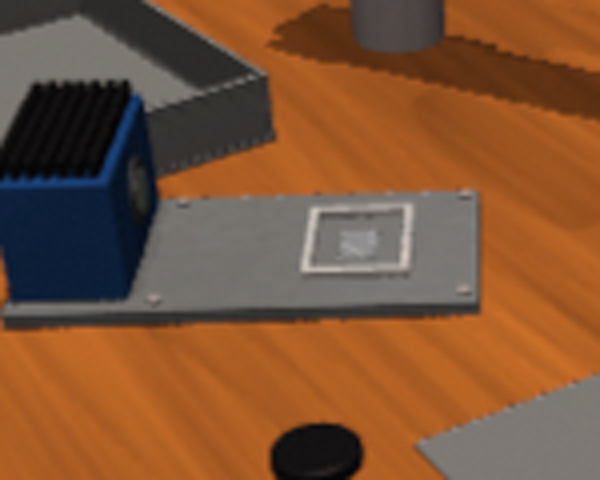

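```bash
python3 -m handwheel '[{"x":0.326,"y":-0.164,"z":-0.05,"wz":-34},{"x":0.326,"y":-0.164,"z":-0.05,"wz":-34},{"x":0.326,"y":-0.164,"z":-0.05,"wz":-34},{"x":0.326,"y":-0.164,"z":-0.05,"wz":-34},{"x":0.326,"y":-0.164,"z":-0.05,"wz":-34},{"x":0.326,"y":-0.164,"z":-0.05,"wz":-34},{"x":0.326,"y":-0.164,"z":-0.05,"wz":-34},{"x":0.326,"y":-0.164,"z":-0.05,"wz":-34},{"x":0.326,"y":-0.164,"z":-0.05,"wz":-34},{"x":0.326,"y":-0.164,"z":-0.05,"wz":-34}]'
python3 -m handwheel '[{},{},{}]'
python3 - <<'E'
from h import *
p,r=tool();print(p,r.round(3).tolist())
d=shot("wrist");np.savez("bay.npz",K=d["K"],c2w=d["c2w"],image=d["image"],hsv=d["hsv"])
cv2.imwrite("pics/wbay.png",d["image"][:,:,::-1])
E
```

```text
[ 0.27722145 -0.58766075  0.22208111] [[0.904, 0.427, -0.0], [0.427, -0.904, 0.001], [-0.0, -0.001, -1.0]]invalid input at $[0]: expected keys x, y, z, wx, wy, wz
invalid input at $[0]: expected keys x, y, z, wx, wy, wz
```

View pics/wbay.png

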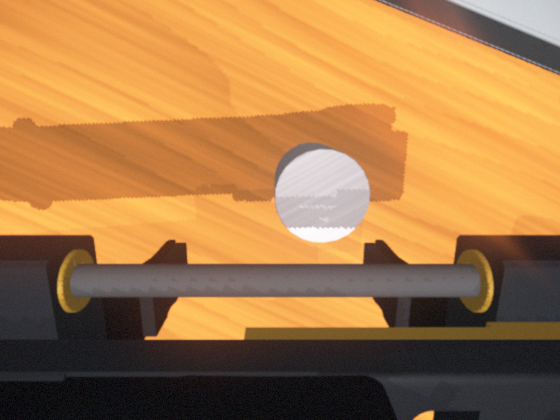

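```bash
python3 -m handwheel '[{"x":0.27,"y":-0.127,"z":-0.05,"wx":0,"wy":0,"wz":-34},{"x":0.27,"y":-0.127,"z":-0.05,"wx":0,"wy":0,"wz":-34},{"x":0.27,"y":-0.127,"z":-0.05,"wx":0,"wy":0,"wz":-34},{"x":0.27,"y":-0.127,"z":-0.05,"wx":0,"wy":0,"wz":-34},{"x":0.27,"y":-0.127,"z":-0.05,"wx":0,"wy":0,"wz":-34},{"x":0.27,"y":-0.127,"z":-0.05,"wx":0,"wy":0,"wz":-34},{"x":0.27,"y":-0.127,"z":-0.05,"wx":0,"wy":0,"wz":-34},{"x":0.27,"y":-0.127,"z":-0.05,"wx":0,"wy":0,"wz":-34},{"x":0.27,"y":-0.127,"z":-0.05,"wx":0,"wy":0,"wz":-34},{"x":0.27,"y":-0.127,"z":-0.05,"wx":0,"wy":0,"wz":-34}]'
python3 -m handwheel '[{"x":0,"y":0,"z":0,"wx":0,"wy":0,"wz":0},{"x":0,"y":0,"z":0,"wx":0,"wy":0,"wz":0},{"x":0,"y":0,"z":0,"wx":0,"wy":0,"wz":0}]'
python3 - <<'E'
from h import *
p,r=tool();print(p,r.round(3).tolist(),ctrl.get_state()["time"])
d=shot("wrist");np.savez("bay.npz",K=d["K"],c2w=d["c2w"],image=d["image"],hsv=d["hsv"])
cv2.imwrite("pics/wbay1.png",d["image"][:,:,::-1])
E
```

```text
time: 1.13
position: [0.4675, -0.3576, 0.2727]
tool_rot: [2.729, 1.555, -0.001]
ft_force: [-1.6, -0.7, -0.8]
grip_width: 0.997
grip_force: 0.0
time: 1.38
position: [0.4659, -0.3595, 0.2721]
tool_rot: [-2.733, -1.548, 0.001]
ft_force: [-0.5, 0.0, 0.4]
grip_width: 1.004
grip_force: 0.0
[ 0.46593332 -0.35949407  0.27211178] [[0.514, 0.858, -0.001], [0.858, -0.514, -0.0], [-0.0, -0.001, -1.0]] 1.3833
```

View pics/wbay1.png

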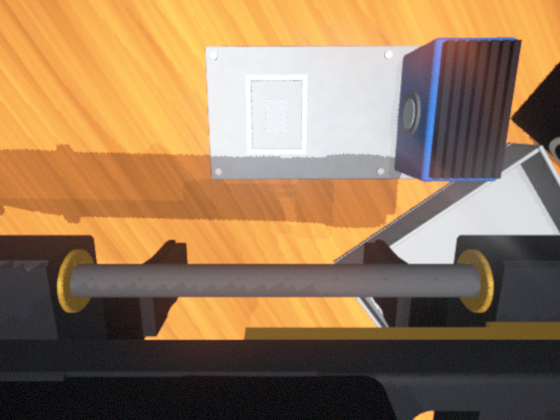

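```bash
python3 - <<'E'
from h import *
d=dict(np.load("bay.npz"));g=cv2.cvtColor(d["image"],cv2.COLOR_RGB2GRAY)
print(g[115,240:316].tolist());print(g[68:162,260].tolist())
print("hand",rect(cast(d,[(246,75),(308,75),(308,154),(246,154)],.018)))
# plate edges: y extent, rows 47..178 (top edge z .012)
print("plate",cast(d,[(207,47),(209,179),(396,180),(392,47)],.012))
E
```

```text
[243, 243, 243, 243, 244, 244, 253, 254, 255, 255, 250, 237, 241, 243, 243, 242, 242, 243, 243, 242, 242, 242, 241, 243, 242, 242, 246, 244, 244, 246, 245, 242, 242, 242, 243, 245, 244, 243, 243, 242, 241, 242, 241, 241, 242, 245, 241, 238, 239, 239, 239, 239, 240, 240, 241, 239, 240, 239, 238, 238, 236, 220, 251, 255, 255, 255, 251, 241, 239, 238, 238, 238, 236, 237, 236, 236]
[241, 242, 242, 242, 241, 242, 246, 253, 255, 255, 254, 251, 221, 227, 242, 243, 243, 242, 240, 241, 241, 241, 240, 241, 241, 241, 241, 242, 242, 242, 243, 242, 243, 242, 242, 243, 243, 243, 243, 243, 242, 242, 241, 243, 242, 242, 242, 242, 243, 243, 242, 243, 242, 241, 241, 242, 241, 241, 240, 242, 242, 241, 242, 241, 241, 242, 242, 241, 240, 241, 240, 241, 240, 240, 241, 241, 241, 240, 241, 240, 232, 250, 255, 255, 255, 253, 244, 236, 210, 182, 173, 175, 177, 175]
hand (array([ 0.5066, -0.2977]), 87.4, 73.1, 59.1)
plate [[ 0.47749554 -0.19437026]
 [ 0.39749957 -0.31911454]
 [ 0.59217371 -0.43700826]
 [ 0.65417251 -0.3001147 ]]
```

```bash
python3 -m handwheel '[{"x":0.39,"y":-0.126,"z":0,"wx":0,"wy":0,"wz":0},{"x":0.39,"y":-0.126,"z":0,"wx":0,"wy":0,"wz":0},{"x":0.39,"y":-0.126,"z":0,"wx":0,"wy":0,"wz":0},{"x":0.39,"y":-0.126,"z":0,"wx":0,"wy":0,"wz":0},{"x":0.39,"y":-0.126,"z":0,"wx":0,"wy":0,"wz":0},{"x":0.39,"y":-0.126,"z":0,"wx":0,"wy":0,"wz":0},{"x":0.39,"y":-0.126,"z":0,"wx":0,"wy":0,"wz":0},{"x":0.39,"y":-0.126,"z":0,"wx":0,"wy":0,"wz":0},{"x":0.39,"y":-0.126,"z":0,"wx":0,"wy":0,"wz":0},{"x":0.39,"y":-0.126,"z":0,"wx":0,"wy":0,"wz":0}]' | head -3
python3 -m handwheel '[{"x":0.194,"y":-0.063,"z":0,"wx":0,"wy":0,"wz":-49.4},{"x":0.194,"y":-0.063,"z":0,"wx":0,"wy":0,"wz":-49.4},{"x":0.194,"y":-0.063,"z":0,"wx":0,"wy":0,"wz":-49.4},{"x":0.194,"y":-0.063,"z":0,"wx":0,"wy":0,"wz":-49.4},{"x":0.194,"y":-0.063,"z":0,"wx":0,"wy":0,"wz":-49.4},{"x":0.194,"y":-0.063,"z":0,"wx":0,"wy":0,"wz":-49.4},{"x":0.194,"y":-0.063,"z":0,"wx":0,"wy":0,"wz":-49.4},{"x":0.194,"y":-0.063,"z":0,"wx":0,"wy":0,"wz":-49.4},{"x":0.194,"y":-0.063,"z":0,"wx":0,"wy":0,"wz":-49.4},{"x":0.194,"y":-0.063,"z":0,"wx":0,"wy":0,"wz":-49.4}]' | head -3
python3 -m handwheel '[{"x":0,"y":0,"z":0,"wx":0,"wy":0,"wz":0},{"x":0,"y":0,"z":0,"wx":0,"wy":0,"wz":0},{"x":0,"y":0,"z":0,"wx":0,"wy":0,"wz":0}]'|head -3
python3 - <<'E'
from h import *
p,r=tool();s=ctrl.get_state();print(p,r.round(3).tolist(),s["time"],s["joint_positions"])
d=shot("wrist");np.savez("box.npz",K=d["K"],c2w=d["c2w"],image=d["image"],hsv=d["hsv"])
cv2.imwrite("pics/wbox1.png",d["image"][:,:,::-1])
g=cv2.cvtColor(d["image"],cv2.COLOR_RGB2GRAY)
m=g<70; m[235:]=0
q=quad(m,(280,120));print(cv2.boundingRect(q.astype(np.int32)),rect(cast(d,q,.042)))
h=d["hsv"];w=(h[...,1]<50)&(h[...,2]>150);w[235:]=0
q=quad(w,(280,120));print(cv2.boundingRect(q.astype(np.int32)),rect(cast(d,q,.036)))
E
```

```text
time: 2.27
position: [0.5585, 0.0444, 0.2728]
tool_rot: [-2.73, -1.554, -0.001]
time: 3.1
position: [0.6039, 0.2394, 0.2724]
tool_rot: [1.838, 2.547, -0.001]
time: 3.35
position: [0.6035, 0.2402, 0.2728]
tool_rot: [1.834, 2.55, -0.0]
[0.60353862 0.24021604 0.27275556] [[-0.318, 0.948, 0.0], [0.948, 0.318, -0.0], [-0.0, 0.0, -1.0]] 3.35 [ 0.18181221  0.41154163 -0.82671565  1.35210078  0.29994868  1.50492421
 -0.29762782]
(168, 46, 25, 34) (array([0.4732, 0.3257]), 36.5, 16.6, 77.4)
(257, 102, 39, 55) (array([0.5861, 0.2958]), 58.9, 41.9, -72.1)
```

View pics/wbox1.png

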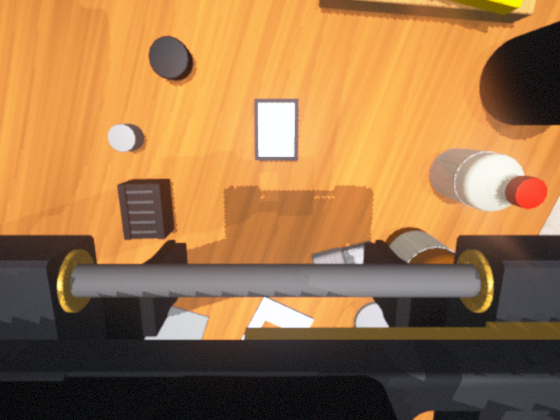

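```bash
python3 -m handwheel '[{"x":0.101,"y":0.001,"z":0.1,"wx":0,"wy":-45,"wz":0},{"x":0.101,"y":0.001,"z":0.1,"wx":0,"wy":-45,"wz":0},{"x":0.101,"y":0.001,"z":0.1,"wx":0,"wy":-45,"wz":0},{"x":0.101,"y":0.001,"z":0.1,"wx":0,"wy":-45,"wz":0},{"x":0.101,"y":0.001,"z":0.204,"wx":0,"wy":-45,"wz":0},{"x":0.101,"y":0.001,"z":0.204,"wx":0,"wy":-45,"wz":0},{"x":0.101,"y":0.001,"z":0.204,"wx":0,"wy":-45,"wz":0},{"x":0.101,"y":0.001,"z":0.204,"wx":0,"wy":-45,"wz":0},{"x":0.101,"y":0.001,"z":0.204,"wx":0,"wy":-45,"wz":0},{"x":0.101,"y":0.001,"z":0.204,"wx":0,"wy":-45,"wz":0}]' 0.085 25
python3 - <<'E'
from h import *
p,r=tool();s=ctrl.get_state();print(p,r.round(3).tolist(),s["joint_positions"].round(2))
off=ctrl.grip_point_offset;print(off,"box centre rel. to grasp point, tool axes:",(r.T@(np.array([.586,.2955,.026])-p)+[0,0,off]).round(4))
d=shot("scene");cv2.imwrite("pics/app.png",d["image"][180:420,180:560,::-1])
E
```

```text
time: 4.23
position: [0.574, 0.3366, 0.0716]
tool_rot: [1.427, 1.979, -0.584]
ft_force: [0.3, 0.4, 1.3]
grip_width: 0.98
grip_force: 0.0
[0.57400941 0.33655877 0.07164688] [[-0.222, 0.948, 0.227], [0.673, 0.317, -0.668], [-0.706, 0.005, -0.708]] [-0.55  0.83 -0.57  1.33  0.96  1.73 -0.93]
0.0187 box centre rel. to grasp point, tool axes: [ 0.0019 -0.0019  0.0812]
```

```bash
python3 -m handwheel '[{"x":0.002,"y":-0.002,"z":0.03,"wx":0,"wy":0,"wz":0},{"x":0.002,"y":-0.002,"z":0.06,"wx":0,"wy":0,"wz":0},{"x":0.002,"y":-0.002,"z":0.081,"wx":0,"wy":0,"wz":0},{"x":0.002,"y":-0.002,"z":0.081,"wx":0,"wy":0,"wz":0},{"x":0.002,"y":-0.002,"z":0.081,"wx":0,"wy":0,"wz":0}]'
python3 -m handwheel '[{"x":0,"y":0,"z":0,"wx":0,"wy":0,"wz":0},{"x":0,"y":0,"z":0,"wx":0,"wy":0,"wz":0},{"x":0,"y":0,"z":0,"wx":0,"wy":0,"wz":0},{"x":0,"y":0,"z":0,"wx":0,"wy":0,"wz":0},{"x":0,"y":0,"z":0,"wx":0,"wy":0,"wz":0},{"x":0,"y":0,"z":0,"wx":0,"wy":0,"wz":0}]' 0 25
```

```text
time: 4.7
position: [0.5903, 0.2815, 0.013]
tool_rot: [1.429, 1.977, -0.586]
ft_force: [0.2, -0.1, 0.5]
grip_width: 0.977
grip_force: 0.0
time: 5.2
position: [0.5878, 0.2837, 0.0099]
tool_rot: [1.422, 1.982, -0.589]
ft_force: [0.0, 0.5, 0.4]
grip_width: 0.609
grip_force: 0.0
```

```bash
python3 -m handwheel '[{"x":0,"y":0,"z":0,"wx":0,"wy":0,"wz":0},{"x":0,"y":0,"z":0,"wx":0,"wy":0,"wz":0},{"x":0,"y":0,"z":0,"wx":0,"wy":0,"wz":0},{"x":0,"y":0,"z":0,"wx":0,"wy":0,"wz":0},{"x":0,"y":0,"z":0,"wx":0,"wy":0,"wz":0},{"x":0,"y":0,"z":0,"wx":0,"wy":0,"wz":0}]'
```

```text
time: 5.7
position: [0.588, 0.2832, 0.0099]
tool_rot: [1.422, 1.982, -0.589]
ft_force: [0.6, 0.8, 1.2]
grip_width: 0.552
grip_force: 25.0
```

```bash
cat >> h.py <<'E'
def Rt(psi,th):
    a=np.radians(psi);return np.c_[[-np.sin(a),np.cos(a),0],[np.cos(a),np.sin(a),0],[0,0,-1]]@R.from_euler("y",th,degrees=True).as_matrix()
def tilt():
    p,r=tool();th=np.degrees(np.arcsin(r[:,2]@np.r_[-r[1,1],r[0,1],0]));return np.degrees(np.arctan2(r[1,1],r[0,1])),th
def go(G,Rn,frac=1):
    """rows to bring the grasp point to G (world) with orientation Rn, from the current tool pose"""
    p,r=tool();t=np.asarray(G)+Rn@[0,0,ctrl.grip_point_offset]
    s=r.T@(t-p);w=R.from_matrix(r.T@Rn).as_rotvec(degrees=True);print("shift",(s*frac).round(4),"turn",(w*frac).round(1))
def grasp():
    p,r=tool();return p-r@[0,0,ctrl.grip_point_offset]
E
python3 -m handwheel '[{"x":-0.025,"y":0,"z":-0.025,"wx":0,"wy":0,"wz":0},{"x":-0.05,"y":0,"z":-0.05,"wx":0,"wy":0,"wz":0},{"x":-0.07,"y":0,"z":-0.07,"wx":0,"wy":0,"wz":0},{"x":-0.085,"y":0.001,"z":-0.085,"wx":0,"wy":0,"wz":0},{"x":-0.085,"y":0.001,"z":-0.085,"wx":0,"wy":0,"wz":0}]'
python3 - <<'E'
from h import *
print(tilt(),grasp())
psi,th=tilt();print(ctrl.get_state()["joint_positions"].round(2))
go([.51,-.03,.16],Rt(-2,th+90)); go([.55,.13,.16],Rt(8,th+45))
E
```

```text
time: 6.12
position: [0.5906, 0.2848, 0.1351]
tool_rot: [1.426, 1.979, -0.581]
ft_force: [0.8, -0.0, -0.4]
grip_width: 0.552
grip_force: 25.0
(np.float64(18.614431965456617), np.float64(-44.880390833567674)) [0.58629478 0.29725937 0.14838834]
[-0.46  0.71 -0.58  1.39  0.95  1.73 -0.84]
shift [-0.1935 -0.1721  0.1745] turn [ 0.4 88.9 22.9]
shift [-0.0995 -0.0878  0.0895] turn [ 4.5 44.8  9.9]
```

```bash
python3 -m handwheel '[{"x":-0.0995,"y":-0.088,"z":0.0895,"wx":4.5,"wy":44.8,"wz":9.9},{"x":-0.0995,"y":-0.088,"z":0.0895,"wx":4.5,"wy":44.8,"wz":9.9},{"x":-0.0995,"y":-0.088,"z":0.0895,"wx":4.5,"wy":44.8,"wz":9.9},{"x":-0.0995,"y":-0.088,"z":0.0895,"wx":4.5,"wy":44.8,"wz":9.9},{"x":-0.0995,"y":-0.088,"z":0.0895,"wx":4.5,"wy":44.8,"wz":9.9},{"x":-0.0995,"y":-0.088,"z":0.0895,"wx":4.5,"wy":44.8,"wz":9.9},{"x":-0.0995,"y":-0.088,"z":0.0895,"wx":4.5,"wy":44.8,"wz":9.9},{"x":-0.0995,"y":-0.088,"z":0.0895,"wx":4.5,"wy":44.8,"wz":9.9}]'
python3 - <<'E'
from h import *
print(tilt(),grasp(),ctrl.get_state()["joint_positions"].round(2))
go([.51,-.03,.12],Rt(-2,45.1))
E
```

```text
time: 6.78
position: [0.5494, 0.122, 0.1361]
tool_rot: [-2.071, -2.358, 0.012]
ft_force: [0.7, -1.1, -2.2]
grip_width: 0.549
grip_force: 25.0
(np.float64(7.417013880612582), np.float64(-0.1431594341392876)) [0.54952725 0.12204659 0.15484844] [ 0.35  0.27 -0.71  1.75  0.19  1.19 -0.29]
shift [-0.1325 -0.0563  0.0301] turn [-4.1 45.2  8.8]
```

```bash
python3 -m handwheel '[{"x":-0.1325,"y":-0.056,"z":0.03,"wx":-4,"wy":45.2,"wz":8.8},{"x":-0.1325,"y":-0.056,"z":0.03,"wx":-4,"wy":45.2,"wz":8.8},{"x":-0.1325,"y":-0.056,"z":0.03,"wx":-4,"wy":45.2,"wz":8.8},{"x":-0.1325,"y":-0.056,"z":0.03,"wx":-4,"wy":45.2,"wz":8.8},{"x":-0.1325,"y":-0.056,"z":0.03,"wx":-4,"wy":45.2,"wz":8.8},{"x":-0.1325,"y":-0.056,"z":0.03,"wx":-4,"wy":45.2,"wz":8.8},{"x":-0.1325,"y":-0.056,"z":0.03,"wx":-4,"wy":45.2,"wz":8.8},{"x":-0.1325,"y":-0.056,"z":0.03,"wx":-4,"wy":45.2,"wz":8.8},{"x":-0.1325,"y":-0.056,"z":0.03,"wx":-4,"wy":45.2,"wz":8.8},{"x":-0.1325,"y":-0.056,"z":0.03,"wx":-4,"wy":45.2,"wz":8.8}]'
python3 - <<'E'
from h import *
print(tilt(),grasp(),ctrl.get_state()["joint_positions"].round(2))
go([.51,-.03,.036],Rt(-2,45.1))
d=shot("scene");cv2.imwrite("pics/mat.png",cv2.resize(d["image"][110:330,170:450,::-1],None,fx=2.5,fy=2.5))
E
```

```text
time: 7.62
position: [0.5112, -0.0079, 0.1079]
tool_rot: [-1.777, -1.744, -0.737]
ft_force: [0.8, 0.4, -0.5]
grip_width: 0.552
grip_force: 25.0
(np.float64(-1.0652527664441354), np.float64(45.100425489546815)) [ 0.51092071 -0.021104    0.12114657] [ 0.98  0.45 -0.64  1.85 -0.5   1.26  0.57]
shift [-0.0666 -0.0005  0.0538] turn [-0.7 -0.   0.6]
```

View pics/mat.png

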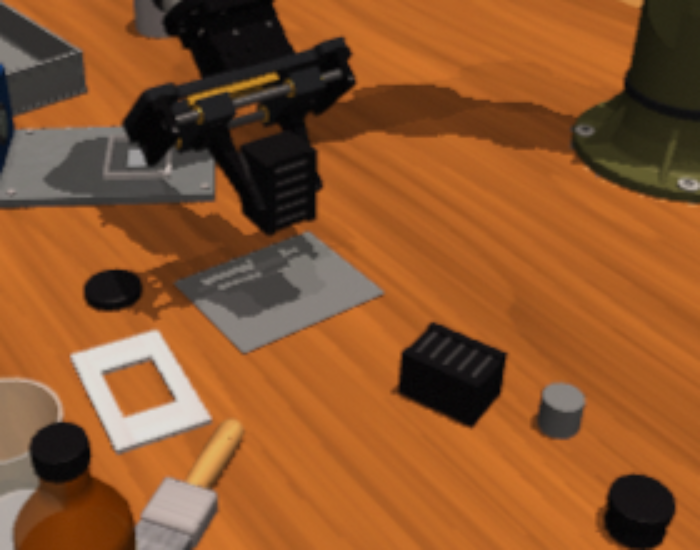

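```bash
python3 -m handwheel '[{"x":-0.02,"y":0,"z":0.02,"wx":0,"wy":0,"wz":0},{"x":-0.04,"y":0,"z":0.04,"wx":0,"wy":0,"wz":0},{"x":-0.054,"y":0,"z":0.054,"wx":0,"wy":0,"wz":0},{"x":-0.054,"y":0,"z":0.054,"wx":0,"wy":0,"wz":0},{"x":-0.054,"y":0,"z":0.054,"wx":0,"wy":0,"wz":0},{"x":-0.054,"y":0,"z":0.054,"wx":0,"wy":0,"wz":0}]'
python3 -c "
from h import *
print(tilt(),grasp())"
```

```text
time: 8.17
position: [0.5123, -0.0091, 0.0332]
tool_rot: [-1.78, -1.744, -0.741]
ft_force: [-0.0, 0.6, -0.4]
grip_width: 0.548
grip_force: 25.0
(np.float64(-1.210621999324), np.float64(45.10539413868357)) [ 0.51201689 -0.02238125  0.04635592]
```

```bash
python3 -m handwheel '[{"x":-0.003,"y":0,"z":0.003,"wx":0,"wy":0,"wz":0},{"x":-0.005,"y":0,"z":0.005,"wx":0,"wy":0,"wz":0},{"x":-0.005,"y":0,"z":0.005,"wx":0,"wy":0,"wz":0},{"x":-0.005,"y":0,"z":0.005,"wx":0,"wy":0,"wz":0}]'|head -4
python3 -m handwheel '[{"x":-0.001,"y":0,"z":0.001,"wx":0,"wy":0,"wz":0},{"x":-0.001,"y":0,"z":0.001,"wx":0,"wy":0,"wz":0},{"x":-0.001,"y":0,"z":0.001,"wx":0,"wy":0,"wz":0}]'|head -4
python3 -m handwheel '[{"x":-0.001,"y":0,"z":0.001,"wx":0,"wy":0,"wz":0},{"x":-0.001,"y":0,"z":0.001,"wx":0,"wy":0,"wz":0},{"x":-0.001,"y":0,"z":0.001,"wx":0,"wy":0,"wz":0}]'|head -4
python3 -c "
from h import *
print(tilt(),grasp())"
```

```text
time: 8.5
position: [0.5114, -0.0104, 0.0245]
tool_rot: [-1.782, -1.74, -0.74]
ft_force: [-0.3, 0.9, -0.8]
time: 8.75
position: [0.5116, -0.0103, 0.0232]
tool_rot: [-1.782, -1.74, -0.741]
ft_force: [0.7, -1.9, 1.7]
time: 9.0
position: [0.5116, -0.0103, 0.0232]
tool_rot: [-1.78, -1.739, -0.742]
ft_force: [-3.4, -4.0, 11.5]
(np.float64(-1.33385717509762), np.float64(45.26848886514471)) [ 0.51129113 -0.02357215  0.03635628]
```

```bash
python3 -m handwheel '[{"x":0,"y":0,"z":0,"wx":0,"wy":0,"wz":0},{"x":0,"y":0,"z":0,"wx":0,"wy":0,"wz":0},{"x":0,"y":0,"z":0,"wx":0,"wy":0,"wz":0},{"x":0,"y":0,"z":0,"wx":0,"wy":0,"wz":0},{"x":0,"y":0,"z":0,"wx":0,"wy":0,"wz":0},{"x":0,"y":0,"z":0,"wx":0,"wy":0,"wz":0},{"x":0,"y":0,"z":0,"wx":0,"wy":0,"wz":0},{"x":0,"y":0,"z":0,"wx":0,"wy":0,"wz":0},{"x":0,"y":0,"z":0,"wx":0,"wy":0,"wz":0}]' 0.086
python3 -m handwheel '[{"x":0,"y":0,"z":-0.02,"wx":0,"wy":0,"wz":0},{"x":0,"y":0,"z":-0.04,"wx":0,"wy":0,"wz":0},{"x":0,"y":0,"z":-0.06,"wx":0,"wy":0,"wz":0},{"x":0,"y":0,"z":-0.06,"wx":0,"wy":0,"wz":0}]'
python3 - <<'E'
from h import *
psi,th=tilt();print(psi,th,grasp())
Rn=Rt(-1.3,-45);go(np.array([.5113,-.0136,.036])-Rn@[0,0,.06],Rn)
d=shot("side");cv2.imwrite("pics/stand.png",cv2.resize(d["image"][110:300,200:400,::-1],None,fx=2.5,fy=2.5))
E
```

```text
time: 9.75
position: [0.5113, -0.0102, 0.0214]
tool_rot: [-1.782, -1.74, -0.74]
ft_force: [-0.7, -0.2, 0.3]
grip_width: 0.984
grip_force: 0.0
time: 10.08
position: [0.5123, -0.0566, 0.0654]
tool_rot: [-1.788, -1.741, -0.743]
ft_force: [0.3, -1.0, 0.4]
grip_width: 0.987
grip_force: 0.0
-1.6034228145277778 44.95150756977465 [ 0.51190249 -0.06983697  0.07858421]
shift [ 0.051  -0.0024  0.0511] turn [  0.2 -90.   -0.3]
```

View pics/stand.png

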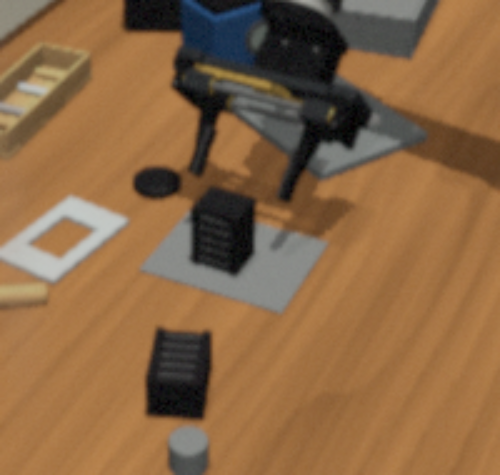

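```bash
python3 -m handwheel '[{"x":0.004,"y":0,"z":0.004,"wx":0,"wy":-7,"wz":0},{"x":0.008,"y":0,"z":0.008,"wx":0,"wy":-14,"wz":0},{"x":0.012,"y":0,"z":0.012,"wx":0,"wy":-21,"wz":0},{"x":0.016,"y":-0.001,"z":0.016,"wx":0,"wy":-28,"wz":0},{"x":0.02,"y":-0.001,"z":0.02,"wx":0,"wy":-35,"wz":0},{"x":0.024,"y":-0.001,"z":0.024,"wx":0,"wy":-42,"wz":0},{"x":0.028,"y":-0.001,"z":0.028,"wx":0,"wy":-49,"wz":0},{"x":0.032,"y":-0.002,"z":0.032,"wx":0,"wy":-56,"wz":0},{"x":0.036,"y":-0.002,"z":0.036,"wx":0,"wy":-63,"wz":0},{"x":0.04,"y":-0.002,"z":0.04,"wx":0,"wy":-70,"wz":0}]'
python3 - <<'E'
from h import *
psi,th=tilt();print(psi,th,grasp())
Rn=Rt(-1.3,-45);go(np.array([.5113,-.0136,.036])-Rn@[0,0,.06],Rn)
E
```

```text
time: 10.97
position: [0.5097, 0.0055, 0.0646]
tool_rot: [2.0, 1.958, -0.443]
ft_force: [-1.0, 0.2, -1.3]
grip_width: 0.988
grip_force: 0.0
-1.1825916580069573 -25.15274436855298 [0.50984421 0.0134652  0.0814833 ]
shift [ 0.0089  0.002  -0.0049] turn [  0.2 -19.8  -0. ]
```

```bash
python3 -m handwheel '[{"x":0.003,"y":0.001,"z":-0.002,"wx":0,"wy":-7,"wz":0},{"x":0.006,"y":0.002,"z":-0.003,"wx":0,"wy":-14,"wz":0},{"x":0.009,"y":0.002,"z":-0.005,"wx":0,"wy":-20,"wz":0},{"x":0.009,"y":0.002,"z":-0.005,"wx":0,"wy":-20,"wz":0},{"x":0.009,"y":0.002,"z":-0.005,"wx":0,"wy":-20,"wz":0}]'|head -3
python3 - <<'E'
from h import *
psi,th=tilt();print(psi,th,grasp(),ctrl.get_state()["joint_positions"].round(2))
Rn=Rt(-1.3,-45);go(np.array([.5113,-.0136,.038]),Rn)
E
```

```text
time: 11.38
position: [0.5102, 0.0165, 0.062]
tool_rot: [1.78, 1.754, -0.74]
-1.0243680379370774 -44.74416671289906 [0.5105481  0.02966999 0.07523687] [-0.1   0.52 -0.53  1.84  0.84  1.51 -1.  ]
shift [-0.0046  0.0018  0.0569] turn [-0.1 -0.3  0.5]
```

```bash
python3 -m handwheel '[{"x":-0.002,"y":0.001,"z":0.02,"wx":0,"wy":0,"wz":0},{"x":-0.004,"y":0.001,"z":0.04,"wx":0,"wy":0,"wz":0},{"x":-0.004,"y":0.001,"z":0.057,"wx":0,"wy":0,"wz":0},{"x":-0.004,"y":0.001,"z":0.057,"wx":0,"wy":0,"wz":0},{"x":-0.004,"y":0.001,"z":0.057,"wx":0,"wy":0,"wz":0}]'|head -4
python3 -m handwheel '[{"x":0,"y":0,"z":0,"wx":0,"wy":0,"wz":0},{"x":0,"y":0,"z":0,"wx":0,"wy":0,"wz":0},{"x":0,"y":0,"z":0,"wx":0,"wy":0,"wz":0},{"x":0,"y":0,"z":0,"wx":0,"wy":0,"wz":0},{"x":0,"y":0,"z":0,"wx":0,"wy":0,"wz":0},{"x":0,"y":0,"z":0,"wx":0,"wy":0,"wz":0},{"x":0,"y":0,"z":0,"wx":0,"wy":0,"wz":0},{"x":0,"y":0,"z":0,"wx":0,"wy":0,"wz":0},{"x":0,"y":0,"z":0,"wx":0,"wy":0,"wz":0},{"x":0,"y":0,"z":0,"wx":0,"wy":0,"wz":0}]' 0 25
python3 -c "
from h import *
print(tilt(),grasp())"
```

```text
time: 11.8
position: [0.5114, -0.0312, 0.0278]
tool_rot: [1.789, 1.741, -0.738]
ft_force: [0.1, 0.8, 0.2]
time: 12.63
position: [0.5118, -0.0287, 0.0271]
tool_rot: [1.785, 1.745, -0.737]
ft_force: [0.3, 0.6, 0.5]
grip_width: 0.545
grip_force: 25.0
(np.float64(-1.3364414409204617), np.float64(-44.82606891780427)) [ 0.51214412 -0.01553022  0.04034563]
```

```bash
python3 -m handwheel '[{"x":0,"y":0,"z":0,"wx":0,"wy":0,"wz":0},{"x":0,"y":0,"z":0,"wx":0,"wy":0,"wz":0},{"x":0,"y":0,"z":0,"wx":0,"wy":0,"wz":0},{"x":0.003,"y":0,"z":-0.001,"wx":0,"wy":0,"wz":0},{"x":0.007,"y":0,"z":-0.001,"wx":0,"wy":0,"wz":0},{"x":0.007,"y":0,"z":-0.001,"wx":0,"wy":0,"wz":0},{"x":0.007,"y":0,"z":-0.001,"wx":0,"wy":0,"wz":0}]' 0.06
python3 -m handwheel '[{"x":0,"y":0,"z":0,"wx":0,"wy":0,"wz":0},{"x":0,"y":0,"z":0,"wx":0,"wy":0,"wz":0},{"x":0,"y":0,"z":0,"wx":0,"wy":0,"wz":0},{"x":0,"y":0,"z":0,"wx":0,"wy":0,"wz":0},{"x":0,"y":0,"z":0,"wx":0,"wy":0,"wz":0},{"x":0,"y":0,"z":0,"wx":0,"wy":0,"wz":0}]' 0 25
python3 - <<'E'
from h import *
print(tilt(),grasp())
d=shot("scene");cv2.imwrite("pics/regrasp.png",cv2.resize(d["image"][110:330,170:450,::-1],None,fx=2.5,fy=2.5))
E
```

```text
time: 13.22
position: [0.5118, -0.0229, 0.0225]
tool_rot: [1.785, 1.745, -0.737]
ft_force: [-0.5, 0.4, 0.4]
grip_width: 0.684
grip_force: 0.0
time: 13.72
position: [0.512, -0.0233, 0.0229]
tool_rot: [1.785, 1.744, -0.737]
ft_force: [0.1, -0.1, -0.7]
grip_width: 0.551
grip_force: 25.0
(np.float64(-1.3509011830802604), np.float64(-44.83853353424377)) [ 0.51230945 -0.01016302  0.03613689]
```

```bash
python3 -m handwheel '[{"x":-0.02,"y":0,"z":-0.02,"wx":0,"wy":0,"wz":0},{"x":-0.045,"y":0,"z":-0.045,"wx":0,"wy":0,"wz":0},{"x":-0.07,"y":0,"z":-0.07,"wx":0,"wy":0,"wz":0},{"x":-0.085,"y":0,"z":-0.085,"wx":0,"wy":0,"wz":0},{"x":-0.085,"y":0,"z":-0.085,"wx":0,"wy":0,"wz":0}]'
python3 - <<'E'
from h import *
psi,th=tilt();print(psi,th,grasp()); go([.52,-.15,.17],Rt(-16,0.1))
E
```

```text
time: 14.18
position: [0.5144, -0.0227, 0.1478]
tool_rot: [1.787, 1.74, -0.728]
ft_force: [0.8, 0.1, -1.5]
grip_width: 0.551
grip_force: 25.0
-1.3416292696651757 -44.74950017698652 [ 0.51461359 -0.0094928   0.16112121]
shift [-0.0927  0.0086  0.0871] turn [ 6.1 44.5 13.7]
```

```bash
python3 -m handwheel '[{"x":-0.013,"y":0.001,"z":0.012,"wx":0.9,"wy":6.4,"wz":2},{"x":-0.026,"y":0.002,"z":0.024,"wx":1.7,"wy":12.7,"wz":3.9},{"x":-0.039,"y":0.004,"z":0.037,"wx":2.6,"wy":19,"wz":5.9},{"x":-0.052,"y":0.005,"z":0.05,"wx":3.5,"wy":25.4,"wz":7.8},{"x":-0.066,"y":0.006,"z":0.062,"wx":4.4,"wy":31.8,"wz":9.8},{"x":-0.08,"y":0.007,"z":0.075,"wx":5.2,"wy":38,"wz":11.7},{"x":-0.093,"y":0.009,"z":0.087,"wx":6.1,"wy":44.5,"wz":13.7},{"x":-0.093,"y":0.009,"z":0.087,"wx":6.1,"wy":44.5,"wz":13.7}]'
python3 - <<'E'
from h import *
psi,th=tilt();print(psi,th,grasp()); go([.506,-.2975,.14],Rt(-31.3,45.2))
E
```

```text
time: 14.85
position: [0.5158, -0.1636, 0.1467]
tool_rot: [-2.524, -1.865, 0.011]
ft_force: [-1.1, -3.0, 0.0]
grip_width: 0.55
grip_force: 25.0
-17.066104857566145 -0.20245308466639908 [ 0.5159388  -0.16354377  0.16541757]
shift [-0.118   0.0333  0.0201] turn [-5.9 45.2 13.4]
```

```bash
python3 -m handwheel '[{"x":-0.017,"y":0.005,"z":0.003,"wx":-0.8,"wy":6.4,"wz":2},{"x":-0.034,"y":0.009,"z":0.006,"wx":-1.7,"wy":12.7,"wz":3.9},{"x":-0.051,"y":0.014,"z":0.009,"wx":-2.6,"wy":19,"wz":5.9},{"x":-0.068,"y":0.019,"z":0.012,"wx":-3.4,"wy":25.4,"wz":7.8},{"x":-0.085,"y":0.024,"z":0.014,"wx":-4.3,"wy":31.8,"wz":9.8},{"x":-0.1,"y":0.028,"z":0.017,"wx":-5.1,"wy":38.5,"wz":11.5},{"x":-0.118,"y":0.033,"z":0.02,"wx":-5.9,"wy":45.2,"wz":13.4},{"x":-0.118,"y":0.033,"z":0.02,"wx":-5.9,"wy":45.2,"wz":13.4},{"x":-0.118,"y":0.033,"z":0.02,"wx":-5.9,"wy":45.2,"wz":13.4},{"x":-0.118,"y":0.033,"z":0.02,"wx":-5.9,"wy":45.2,"wz":13.4}]'
python3 - <<'E'
from h import *
psi,th=tilt();print(psi,th,grasp(),ctrl.get_state()["joint_positions"].round(2)); go([.506,-.2975,.06],Rt(-31.3,45.2))
d=shot("side");cv2.imwrite("pics/overbay_side.png",cv2.resize(d["image"][60:220,220:420,::-1],None,fx=3,fy=3))
d2=shot("scene");a=cv2.resize(d["image"][60:220,220:420,::-1],None,fx=2,fy=2);b=cv2.resize(d2["image"][60:220,120:320,::-1],None,fx=2,fy=2)
cv2.imwrite("pics/overbay.png",np.hstack([a,b]))
E
```

```text
time: 15.68
position: [0.5167, -0.2729, 0.1256]
tool_rot: [-2.246, -1.288, -0.932]
ft_force: [0.1, 1.0, -0.8]
grip_width: 0.549
grip_force: 25.0
-30.216607380496242 45.26026544058947 [ 0.51002617 -0.28439864  0.13873214] [ 1.07  0.47 -0.25  1.7  -0.65  1.33  0.58]
shift [-0.0653  0.0038  0.0459] turn [-1.  -0.1  0.5]
```

View pics/overbay.png

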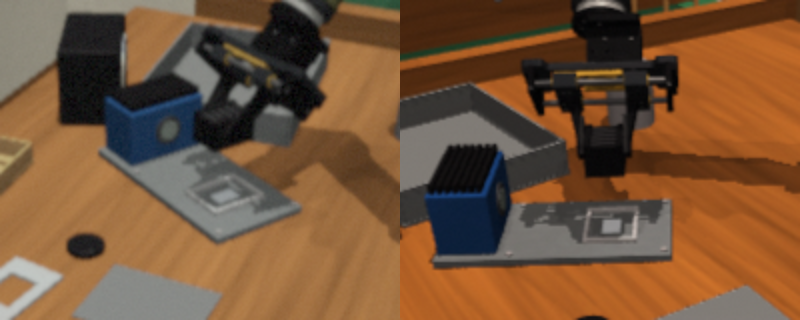

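```bash
python3 -m handwheel '[{"x":-0.02,"y":0.001,"z":0.014,"wx":-1,"wy":0,"wz":0.5},{"x":-0.04,"y":0.002,"z":0.028,"wx":-1,"wy":0,"wz":0.5},{"x":-0.055,"y":0.004,"z":0.038,"wx":-1,"wy":0,"wz":0.5},{"x":-0.065,"y":0.004,"z":0.046,"wx":-1,"wy":0,"wz":0.5},{"x":-0.065,"y":0.004,"z":0.046,"wx":-1,"wy":0,"wz":0.5},{"x":-0.065,"y":0.004,"z":0.046,"wx":-1,"wy":0,"wz":0.5},{"x":-0.065,"y":0.004,"z":0.046,"wx":-1,"wy":0,"wz":0.5}]'
python3 - <<'E'
from h import *
psi,th=tilt();print(psi,th,grasp()); go([.506,-.2975,.05],Rt(-31.3,45))
d=shot("side");d2=shot("scene");a=cv2.resize(d["image"][100:200,270:400,::-1],None,fx=3,fy=3,interpolation=2);b=cv2.resize(d2["image"][110:210,160:290,::-1],None,fx=3,fy=3,interpolation=2)
cv2.imwrite("pics/near.png",np.hstack([a,b]))
E
```

```text
time: 16.37
position: [0.515, -0.2864, 0.0501]
tool_rot: [-2.263, -1.279, -0.947]
ft_force: [-0.7, 0.2, -0.7]
grip_width: 0.546
grip_force: 25.0
-31.199781963906755 45.22295719225697 [ 0.50806283 -0.29776176  0.06324753]
shift [-0.0101 -0.002   0.0087] turn [ 0.2 -0.2  0.3]
```

View pics/near.png

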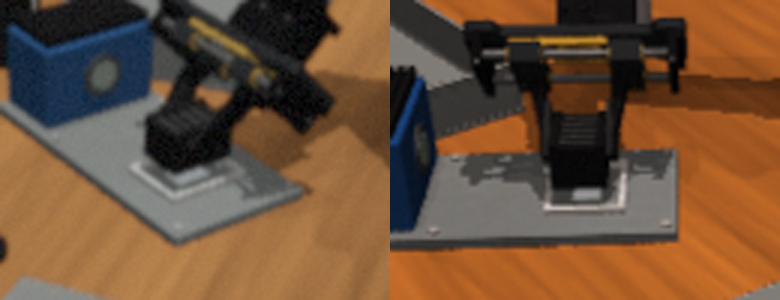

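```bash
python3 - <<'E'
from h import *
d=shot("scene");g=cv2.cvtColor(d["image"],cv2.COLOR_RGB2GRAY)
for r in (162,165,168,171,174,177):print(r,g[r,205:245].tolist())
old=cv2.cvtColor(cv2.imread("pics/scene0.png"),cv2.COLOR_BGR2GRAY)
print([ (r,old[r,205:245].tolist()) for r in (168,171,174)])
# predicted pixel column of box & bay centres
for P in ([.508,-.2978,.05],[.506,-.2975,.018],[.5015,-.300,.018]):
    c=d["world_to_cam"]@np.r_[P,1];print((d["K"]@c[:3]/c[2])[:2])
E
```

```text
162 [59, 59, 59, 59, 59, 37, 10, 8, 8, 9, 8, 6, 7, 9, 9, 6, 6, 9, 6, 8, 7, 6, 8, 8, 9, 8, 7, 6, 8, 6, 14, 54, 72, 70, 63, 61, 61, 62, 61, 60]
165 [65, 66, 62, 58, 59, 59, 69, 60, 29, 8, 7, 10, 8, 9, 8, 9, 7, 9, 8, 10, 9, 8, 9, 7, 8, 7, 8, 6, 69, 90, 91, 93, 105, 102, 76, 60, 94, 93, 77, 77]
168 [69, 69, 65, 61, 61, 62, 61, 70, 43, 9, 9, 8, 6, 7, 8, 8, 9, 8, 7, 9, 10, 6, 7, 7, 10, 7, 7, 16, 47, 61, 61, 88, 165, 160, 94, 96, 100, 108, 122, 121]
171 [118, 100, 75, 67, 69, 68, 70, 96, 70, 18, 9, 6, 8, 8, 7, 9, 9, 8, 9, 7, 8, 7, 6, 9, 9, 6, 7, 34, 54, 87, 108, 147, 185, 158, 122, 121, 121, 122, 123, 124]
174 [117, 119, 119, 100, 76, 68, 82, 106, 101, 73, 60, 58, 60, 59, 60, 72, 124, 147, 147, 148, 148, 148, 148, 148, 135, 92, 60, 60, 62, 94, 113, 160, 198, 155, 115, 121, 122, 122, 122, 124]
177 [118, 118, 119, 118, 120, 120, 128, 144, 109, 68, 64, 60, 60, 59, 59, 59, 60, 66, 71, 71, 72, 71, 71, 71, 72, 81, 87, 113, 128, 135, 138, 183, 188, 140, 117, 123, 124, 125, 124, 125]
[(168, [116, 116, 116, 116, 116, 114, 116, 131, 182, 180, 132, 112, 117, 116, 116, 117, 118, 118, 119, 118, 118, 119, 118, 118, 121, 121, 118, 117, 119, 119, 120, 118, 175, 169, 127, 120, 119, 120, 119, 118]), (171, [114, 117, 117, 116, 116, 116, 117, 153, 191, 149, 108, 118, 118, 118, 118, 118, 127, 139, 143, 143, 143, 143, 144, 148, 146, 130, 119, 117, 119, 120, 119, 154, 194, 160, 118, 119, 118, 120, 120, 122]), (174, [115, 115, 116, 117, 117, 118, 132, 182, 179, 130, 113, 118, 118, 118, 116, 119, 134, 144, 154, 161, 155, 147, 144, 143, 131, 120, 119, 121, 122, 121, 121, 159, 194, 153, 111, 119, 118, 119, 120, 121])]
[223.09566177 160.40586171]
[224.79371341 170.92095063]
[225.86643164 170.07531257]
```

```bash
python3 -m handwheel '[{"x":-0.003,"y":-0.003,"z":0.002,"wx":0.2,"wy":-0.2,"wz":0.3},{"x":-0.006,"y":-0.003,"z":0.005,"wx":0.2,"wy":-0.2,"wz":0.3},{"x":-0.0095,"y":-0.003,"z":0.0085,"wx":0.2,"wy":-0.2,"wz":0.3},{"x":-0.0095,"y":-0.003,"z":0.0085,"wx":0.2,"wy":-0.2,"wz":0.3},{"x":-0.0095,"y":-0.003,"z":0.0085,"wx":0.2,"wy":-0.2,"wz":0.3}]'
python3 -m handwheel '[{"x":-0.001,"y":0,"z":0.001,"wx":0,"wy":0,"wz":0},{"x":-0.001,"y":0,"z":0.001,"wx":0,"wy":0,"wz":0},{"x":-0.001,"y":0,"z":0.001,"wx":0,"wy":0,"wz":0}]' | head -4
python3 -m handwheel '[{"x":-0.001,"y":0,"z":0.001,"wx":0,"wy":0,"wz":0},{"x":-0.001,"y":0,"z":0.001,"wx":0,"wy":0,"wz":0},{"x":-0.001,"y":0,"z":0.001,"wx":0,"wy":0,"wz":0}]' | head -4
python3 -c "
from h import *
print(tilt(),grasp())"
```

```text
time: 16.93
position: [0.5107, -0.2856, 0.0351]
tool_rot: [-2.266, -1.27, -0.937]
ft_force: [-0.5, -0.1, -1.7]
grip_width: 0.551
grip_force: 25.0
time: 17.18
position: [0.5111, -0.286, 0.0343]
tool_rot: [-2.266, -1.272, -0.938]
ft_force: [0.4, 0.2, -2.0]
time: 17.43
position: [0.511, -0.2859, 0.0328]
tool_rot: [-2.266, -1.272, -0.938]
ft_force: [0.5, 0.4, -1.0]
(np.float64(-31.354572241124316), np.float64(45.02642853228038)) [ 0.5041146  -0.2972317   0.04600157]
```

```bash
python3 -m handwheel '[{"x":-0.001,"y":0.001,"z":0.001,"wx":0,"wy":0,"wz":0},{"x":-0.001,"y":0.001,"z":0.001,"wx":0,"wy":0,"wz":0},{"x":-0.001,"y":0.001,"z":0.001,"wx":0,"wy":0,"wz":0}]' | head -4
python3 -m handwheel '[{"x":-0.001,"y":0,"z":0.001,"wx":0,"wy":0,"wz":0},{"x":-0.001,"y":0,"z":0.001,"wx":0,"wy":0,"wz":0},{"x":-0.001,"y":0,"z":0.001,"wx":0,"wy":0,"wz":0}]' | head -4
python3 - <<'E'
from h import *
print(tilt(),grasp())
d=shot("side");d2=shot("scene");a=cv2.resize(d["image"][100:200,270:400,::-1],None,fx=3,fy=3,interpolation=2);b=cv2.resize(d2["image"][110:210,160:290,::-1],None,fx=3,fy=3,interpolation=2)
cv2.imwrite("pics/near2.png",np.hstack([a,b]))
E
```

```text
time: 17.68
position: [0.512, -0.2865, 0.0316]
tool_rot: [-2.266, -1.272, -0.938]
ft_force: [-0.7, 0.5, 0.4]
time: 17.93
position: [0.512, -0.2866, 0.0315]
tool_rot: [-2.265, -1.272, -0.94]
ft_force: [-3.2, -0.5, 6.5]
(np.float64(-31.33436706289528), np.float64(45.11419358496379)) [ 0.50515038 -0.29788151  0.04470113]
```

View pics/near2.png

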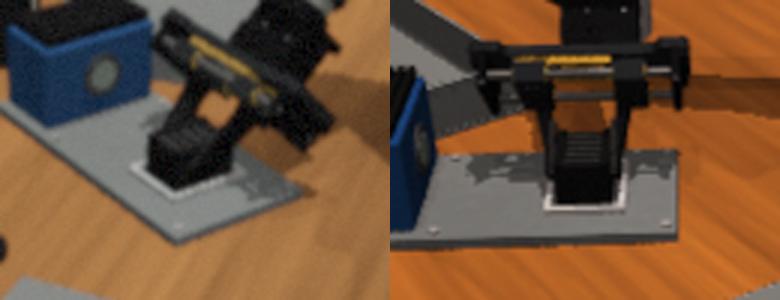

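Both views show the box inside the rim, which stays visible around it, and contact came at the expected floor height, so I'm releasing and backing away.

```bash
python3 -m handwheel '[{"x":0,"y":0,"z":0,"wx":0,"wy":0,"wz":0},{"x":0,"y":0,"z":0,"wx":0,"wy":0,"wz":0},{"x":0,"y":0,"z":0,"wx":0,"wy":0,"wz":0},{"x":0,"y":0,"z":0,"wx":0,"wy":0,"wz":0},{"x":0,"y":0,"z":0,"wx":0,"wy":0,"wz":0},{"x":0,"y":0,"z":0,"wx":0,"wy":0,"wz":0},{"x":0,"y":0,"z":0,"wx":0,"wy":0,"wz":0}]' 0.075
python3 -m handwheel '[{"x":0.002,"y":0,"z":-0.02,"wx":0,"wy":0,"wz":0},{"x":0.005,"y":0,"z":-0.05,"wx":0,"wy":0,"wz":0},{"x":0.01,"y":0,"z":-0.08,"wx":0,"wy":0,"wz":0},{"x":0.02,"y":0,"z":-0.12,"wx":0,"wy":0,"wz":0},{"x":0.02,"y":0,"z":-0.12,"wx":0,"wy":0,"wz":0},{"x":0.02,"y":0,"z":-0.12,"wx":0,"wy":0,"wz":0}]'
python3 - <<'E'
from h import *
d=shot("side");d2=shot("scene");a=cv2.resize(d["image"][100:200,270:400,::-1],None,fx=3,fy=3,interpolation=2);b=cv2.resize(d2["image"][110:210,160:290,::-1],None,fx=3,fy=3,interpolation=2)
cv2.imwrite("pics/done.png",np.hstack([a,b]))
E
```

```text
time: 18.62
position: [0.5119, -0.2863, 0.0299]
tool_rot: [-2.266, -1.272, -0.938]
ft_force: [-0.0, 0.4, -0.3]
grip_width: 0.854
grip_force: 0.0
time: 19.12
position: [0.4753, -0.3498, 0.1308]
tool_rot: [-2.272, -1.273, -0.939]
ft_force: [0.1, 1.2, 0.2]
grip_width: 0.865
grip_force: 0.0
```

View pics/done.png

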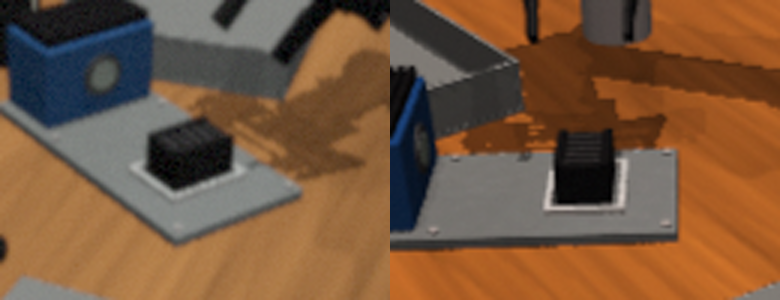

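The box lies flat in the bay, ribs up, with the rim visible on all sides (about (585,170) in the right half), and the gripper is clear of it.

```bash
python3 -m handwheel '[{"x":0,"y":0,"z":0,"wx":0,"wy":0,"wz":0},{"x":0,"y":0,"z":0,"wx":0,"wy":0,"wz":0},{"x":0,"y":0,"z":0,"wx":0,"wy":0,"wz":0}]'|head -2; python3 -c "
from bench import ctrl
print(ctrl.close_job())"
```

```text
time: 19.47
position: [0.4752, -0.3457, 0.128]
the job is handed in; nothing more can be done
None
```

The job is handed in at about 19.5 s: the upside-down box was turned over with a regrasp on the mat and, in the last pictures, lies window down and flat inside the bay rim, with the gripper clear; the hand-in call returned no verdict.

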